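# Park the stock caddy in its taped bay

## Task

Roll the stock caddy into the taped bay on the bench, central and square in the outline with its push grip towards the robot, and let go. First push it off far enough in a straight line that all four swivel castors swing round and trail straight behind by the time it is 5 cm short of its place, then steer it home so that they still trail straight when it stands. Keep its wheels on the bench and the bottles and jar in it standing, and leave the other things on the bench where they are.

Things in the scene. Friction and masses are not known exactly. Their poses are not given: they have to be found in the camera images.
- caddy: the stock caddy: a shallow blue plastic tray 180 x 140 mm (rim 64 mm above the bench, inner floor 38 mm) on four swivel castors, with a push grip standing at its rear end; about 0.55 kg empty, rolls easily in any direction. Origin at bench height under the middle of the tray; x points to its front, away from the push grip; y to its left, z up
- caddy_grip (a point): centre of the caddy's push grip: a black level bar 18 mm thick (along the caddy's x), 100 mm long (along its y), 26 mm high, on two thin steel posts; centre 78 mm behind the caddy's origin, 155 mm above the bench. Can be gripped from above across its thickness; space all round it
- castor_fl: front left castor: steel fork, black 25 mm wheel. Origin on its swivel axis at bench height, at (66, 45) mm in the caddy's frame; x points from the wheel to the swivel axis (the axle lies 16 mm behind, at -x). Swivels freely all round, starts turned some other way, swings into line within 60 to 100 mm of straight travel. Trailing straight = its x points the same way as the caddy's x
- castor_fr: front right castor: steel fork, black 25 mm wheel. Origin on its swivel axis at bench height, at (66, -45) mm in the caddy's frame; x points from the wheel to the swivel axis (the axle lies 16 mm behind, at -x). Swivels freely all round, starts turned some other way, swings into line within 60 to 100 mm of straight travel. Trailing straight = its x points the same way as the caddy's x
- castor_rl: rear left castor: steel fork, black 25 mm wheel. Origin on its swivel axis at bench height, at (-66, 45) mm in the caddy's frame; x points from the wheel to the swivel axis (the axle lies 16 mm behind, at -x). Swivels freely all round, starts turned some other way, swings into line within 60 to 100 mm of straight travel. Trailing straight = its x points the same way as the caddy's x
- castor_rr: rear right castor: steel fork, black 25 mm wheel. Origin on its swivel axis at bench height, at (-66, -45) mm in the caddy's frame; x points from the wheel to the swivel axis (the axle lies 16 mm behind, at -x). Swivels freely all round, starts turned some other way, swings into line within 60 to 100 mm of straight travel. Trailing straight = its x points the same way as the caddy's x
- bay: the parking bay: a rectangle of 12 mm white tape stuck flat on the bench, 220 x 180 mm inside. Origin at its centre on the bench; x is the way the parked caddy's front must point (away from the robot), along the 220 mm side. The bench is open and flat behind it (towards the robot)
- stock0: small white bottle standing loose in the caddy's tray, 75 mm tall, 48 mm across, 70 g; origin at the centre of its foot, z along its axis
- stock1: small white jar standing loose in the caddy's tray, 55 mm tall, 48 mm across, 70 g; origin at the centre of its foot, z along its axis
- stock2: small white bottle standing loose in the caddy's tray, 75 mm tall, 48 mm across, 70 g; origin at the centre of its foot, z along its axis
- carton_l: bystander: sealed cardboard carton 70 x 80 x 100 mm (x, y, z) to the left of the bay; its side stands some 35 mm outside where the parked caddy's side will be or farther; origin at the centre of its underside
- tote: bystander: small open blue tote 80 x 90 x 65 mm to the right of the bay, likewise at least 35 mm clear; origin at the centre of its underside
- small_carton: bystander: carton 80 x 60 x 50 mm at the left of the bench; origin at the centre of its underside
- spray_can: bystander: metal can 48 mm across, 130 mm tall, at the left; origin at the centre of its underside
- dispenser: bystander: black tape dispenser 140 x 50 mm, 79 mm tall, at the right; origin at the centre of its underside
- jar_pair: bystander: two white jars side by side, 102 x 50 mm, 59 mm tall, at the right; origin at the centre of its underside

How it is judged:
By the outcome, as a careful person would: the job done as asked, in the order asked, and still so for the second after the job is handed in, with the robot touching nothing.
It also fails if it takes over 48 s, if anything falls off the work surface, if the arm or the gripper's body presses on something with over 40 N, if the wrist force passes 120 N, or if a joint passes its speed limit or range.

## Robot

A 6-joint arm with a two-finger parallel gripper is mounted at the origin on the work surface. World frame = base frame: x ahead of the robot, y to its left, z up, the work surface at z = 0. Lengths are in mm, angles in rad, forces in N, time in s.
With the tool pointing down it reaches from about 250 to 800 mm from the base axis. Payload 8.5 kg.
Tool frame: the origin (TCP) lies at the centre of the arm's flange, where the gripper is bolted on; the fingertips stand 173 mm ahead of it and the grasp point (between the pads) lies 155 mm ahead of it (robot.grasp_offset is the z of the grasp point in the tool frame, in mm); z points along the fingers, y is the line along which they close (so a half turn about z gives the same grasp; the last joint's range is limited). The gripper opens to 85 mm and grips with 20 to 120 N. Pads are 22 mm wide; open, the fingers measure 114 mm over their backs; the gripper's body (76 mm by 85 mm) begins 54 mm behind the grasp point. The pads swing forward as they close: fully open they stand 13 mm farther back than shut.
Start: joints at [1.119, 0.238, -0.013, 1.319, 0, 1.571], TCP at [229.194, 472.3, 404.676] pointing down, gripper open.
Joint ranges: [-2.66, 2.66], [-1.03, 1.9], [-1.14, 1.46], [-1.82, 2.27], [-1.45, 1.34], [-3.14, 3.14]. Speed limits (rad/s): [2.22, 2.22, 2.79, 3.14, 3.14, 3.14].

## Interface

Orientations are given as [roll, pitch, yaw] about the fixed x, y, z axes, in that order (R = Rz(yaw) Ry(pitch) Rx(roll)).
In Python, from workcell import robot gives the robot as it stands.
- The arm moves only by the tool carry_out, never from a script. Its argument "targets" is one flat list of numbers, 7 for each row, row after row: the shift along the tool's x, y, z in m, then the turn, a rotation vector about the tool's x, y, z in rad, then the closure, from -1 (fully open) to 1 (shut). A call has 1 to 12 rows; each row is the pose to reach, as a shift and turn from the pose commanded when the call began, along the tool's axes at that moment; what a row does not reach only later rows make up. A row lasts 1/8 s, in which the tool goes at most 62.5 mm and 10.7 degrees, less where a joint would pass 70% of its speed; a pose out of reach is approached as far as the arm can. A call with a gripper value outside its range is refused whole. The fingers move at their own pace and stop on an object; "newtons" is the grip in N (left out, the last holds). Time passes only in rows, so rows that repeat a pose let the fingers close. It gives the time, the measured TCP pose, the force, the opening and the grip force at its end, in the units of the state.
- robot.sense(): the state, without advancing time (a new reading comes with each control period).
- robot.get_image(name): name is "side" or "top"; returns a dict with "image" (400x640x3 uint8, blue, green, red), "z_map" (400x640 float32, mm along the optical axis (not along the pixel's ray), 0 where there is no reading), "camera_matrix" (3x3 intrinsics, pixels), "D" ([k1, k2, p1, p2, k3] as OpenCV has them; the pictures are not rectified), "R" (3x3) and "t" (3): a world point X has camera coordinates R X + t. Camera axes: x right, y down, z forward; pixel columns grow to the right and rows downward; lengths in mm; the calibration is good to about 2 mm. A picture is of the moment at which its call begins.
- robot.finish_job(): hands the job in; it is judged then, once.
The state is a dict: "time": time; "joint_positions": joint angles; "joint_velocities": joint speeds; "effort": joint torques, N m; "tcp_pos": TCP position; "ee_rot": TCP orientation; "contact_force": force on the tool from outside, world axes, zero at the start; "wrist_torque": the same for the moment, N m; "finger_gap": finger opening in mm; "grip_force": force on a finger pad.
Only numpy, scipy, OpenCV 4.12 (cv2) and the standard library are available. Lean on these libraries where they do the work, as an engineer would, in place of code of your own. Each camera call takes 0.05 s, during which the arm holds its last target. There are 200 camera calls.

## Working session

There is one attempt and no reset: what is moved stays moved. The work goes in short steps, Python scripts to look and compute and a tool call to move; the robot and the scene stay as the last step left them, time stands still between calls to the robot, and variables do not carry over. Pictures are saved under pics/ and viewed, at most 10 in all, crops included, and the job is handed in when it is done.

Besides the shell and the picture viewer there is one more tool, called by a JSON object that holds its "api" and its "payload", one argument or row to a line. carry_out: Moves the arm, as the interface text tells. Its arguments: {"type":"object","properties":{"targets":{"type":"array","items":{"type":"number"}},"newtons":{"type":"number"}},"required":["targets"]}

```bash
mkdir -p pics; ls; cat > h.py <<'E'
import numpy as np, cv2
from workcell import robot
def grab(name,fn=None):
    d=robot.get_image(name)
    if fn: cv2.imwrite('pics/'+fn,d['image'])
    np.savez('/tmp/'+name+'.npz',**{k:np.asarray(v) for k,v in d.items()})
    return d
def ray(d,uv):
    p=cv2.undistortPoints(np.array(uv,float).reshape(-1,1,2),d['camera_matrix'],np.asarray(d['D'],float)).reshape(-1,2)
    return np.c_[p,np.ones(len(p))]
def onplane(d,uv,z):
    R=np.asarray(d['R']);t=np.asarray(d['t']).ravel()
    r=ray(d,uv)@R; c=-R.T@t
    return c+r*((z-c[2])/r[:,2])[:,None]
def cloud(d):
    z=np.asarray(d['z_map']);v,u=np.indices(z.shape)
    r=ray(d,np.c_[u.ravel(),v.ravel()])
    return ((r*z.reshape(-1,1)-np.asarray(d['t']).ravel())@np.asarray(d['R'])).reshape(400,640,3)
E
python3 - <<'E'
from h import *
for n in('top','side'):
    d=grab(n,n+'0.png'); print(n,-np.asarray(d['R']).T@np.asarray(d['t']).ravel())
print(robot.sense())
E
```

```text
pics
top [ 295.71714904   -7.57504282 1671.22260782]
side [  410.77368758 -1106.71293401   872.45997818]
{'time': 0.1, 'joint_positions': array([ 1.11901460e+00,  2.38713355e-01, -1.41536057e-02,  1.31920593e+00,
        4.21800764e-05,  1.57080509e+00]), 'joint_velocities': array([ 0.00015508,  0.00099586,  0.00154921, -0.00114948, -0.00203456,
        0.00047798]), 'effort': array([-2.26812622e-04, -5.39719892e+01,  3.46998239e+01,  1.33875801e-02,
        1.46377050e-05,  6.25372692e-06]), 'tcp_pos': array([229.12949408, 472.19712306, 404.15203757]), 'ee_rot': array([-3.14031609e+00, -4.21688571e-05,  2.68980211e+00]), 'contact_force': array([-0.35951277,  0.01217399,  0.1376966 ]), 'wrist_torque': array([-0.04111512, -0.02815804,  0.09952337]), 'grip_force': 0.0, 'finger_gap': 85.71136754786654}
```

View pics/top0.png

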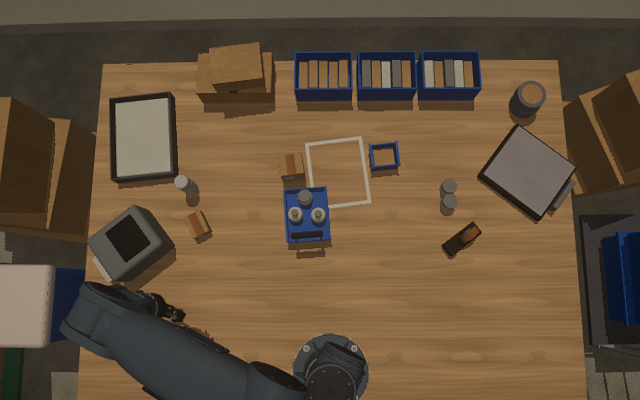

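View pics/side0.png

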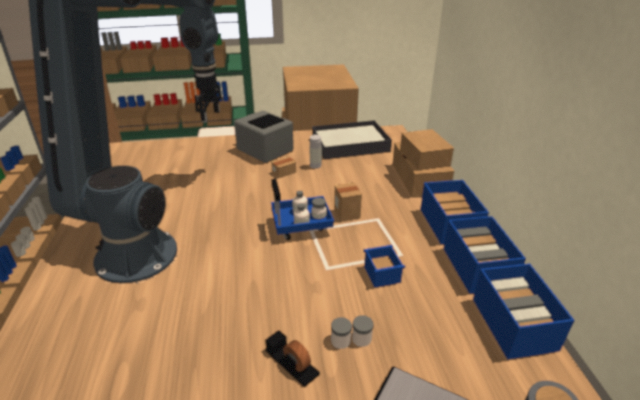

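```bash
python3 - <<'E'
from h import *
im=cv2.imread('pics/top0.png')
c=im[125:265,270:410]; cv2.imwrite('pics/c0.png',cv2.resize(c,(588,588),interpolation=cv2.INTER_CUBIC))
d=dict(np.load('/tmp/top.npz')); P=cloud(d)
s=P[125:265,270:410]; z=s[...,2]
# height-range summaries
def rep(m,n):
    q=s[m]; print(n,m.sum(), q.mean(0).round(1) if m.any() else '', cv2.minAreaRect(q[:,:2].astype(np.float32)) if m.sum()>3 else '')
v,u=np.indices(z.shape); u=u+270; v=v+125
cad=(u>280)&(u<333)&(v>183)&(v<248)
rep(cad&(z>135)&(z<175),'grip'); rep(cad&(z>55)&(z<70),'rim'); rep(cad&(z>30)&(z<175),'all')
rep((u<305)&(v<184)&(z>85)&(z<115),'carton_l'); rep((u>365)&(v<172)&(z>50)&(z<75),'tote')
h=im[125:265,270:410]; m=(h.min(2)>150)&(abs(z)<12)&~cad
q=onplane(d,np.c_[u[m],v[m]],0)[:,:2].astype(np.float32); print('tape',len(q),cv2.minAreaRect(q))
print('bench z',np.median(z[(abs(z)<20)]))
E
```

```text
grip 203 [440.3  69.8 165.8] ((441.1784362792969, 70.55033874511719), (18.64615249633789, 99.91118621826172), 4.38608980178833)
rim 417 [522.1  78.1  63. ] ((519.5199584960938, 76.67890930175781), (181.11073303222656, 148.346923828125), 4.317442417144775)
all 2366 [517.5  76.1  65. ] ((519.383544921875, 76.66860961914062), (181.38433837890625, 148.346923828125), 4.317442893981934)
carton_l 511 [679.7 127.6  99.9] ((681.7791748046875, 128.01890563964844), (72.627197265625, 80.16026306152344), 8.552464485168457)
tote 248 [ 722.5 -190.2   63.2] ((722.5584716796875, -188.86199951171875), (89.89411163330078, 98.7364501953125), 6.066193580627441)Traceback (most recent call last):
  File "<stdin>", line 14, in <module>
  File "h.py", line 13, in onplane
    r=ray(d,uv)@R; c=-R.T@t
      ~~~^^^^^^
  File "h.py", line 9, in ray
    p=cv2.undistortPoints(np.array(uv,float).reshape(-1,1,2),d['camera_matrix'],np.asarray(d['D'],float)).reshape(-1,2)
      ~~~~~~~~~~~~~~~~~~~^^^^^^^^^^^^^^^^^^^^^^^^^^^^^^^^^^^^^^^^^^^^^^^^^^^^^^^^^^^^^^^^^^^^^^^^^^^^^^^^
cv2.error: OpenCV(4.12.0) /io/opencv/modules/calib3d/src/undistort.dispatch.cpp:347: error: (-215:Assertion failed) CV_IS_MAT(_src) && CV_IS_MAT(_dst) && (_src->rows == 1 || _src->cols == 1) && (_dst->rows == 1 || _dst->cols == 1) && _src->cols + _src->rows - 1 == _dst->rows + _dst->cols - 1 && (CV_MAT_TYPE(_src->type) == CV_32FC2 || CV_MAT_TYPE(_src->type) == CV_64FC2) && (CV_MAT_TYPE(_dst->type) == CV_32FC2 || CV_MAT_TYPE(_dst->type) == CV_64FC2) in function 'cvUndistortPointsInternal'
```

View pics/c0.png

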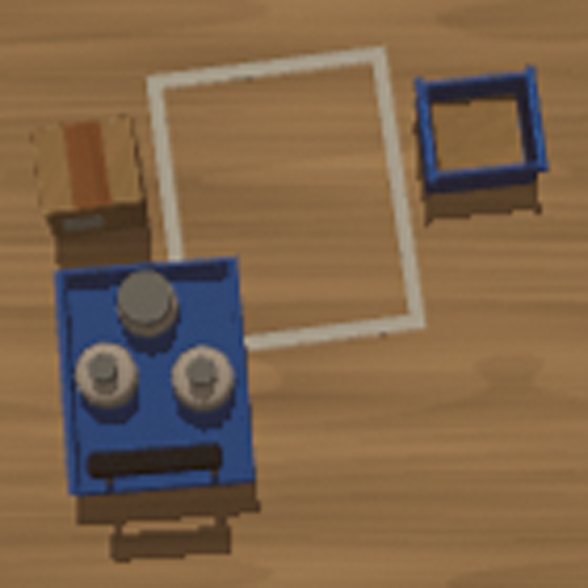

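```bash
cat > bay.py <<'E'
from h import *
d=dict(np.load('/tmp/top.npz')); im=cv2.imread('pics/top0.png')
v,u=np.indices((400,640)); z=cloud(d)[...,2]
roi=(u>300)&(u<378)&(v>130)&(v<212)&~((u<332)&(v>183))
m=roi&(im.min(2)>115)&(im.max(2).astype(int)-im.min(2)<45)
q=onplane(d,np.c_[u[m],v[m]].astype(float),0)[:,:2]
from scipy.optimize import least_squares
w=im.min(2)[m].astype(float)-110
def res(p):
    c,s=np.cos(p[2]),np.sin(p[2]); e=(q-p[:2])@np.array([[c,-s],[s,c]])
    # distance to the tape centreline rectangle 232x192
    dx,dy=abs(e[:,0])-116,abs(e[:,1])-96
    sd=np.where((dx<0)&(dy<0),np.maximum(dx,dy),np.hypot(np.maximum(dx,0),np.maximum(dy,0)))
    return sd*np.sqrt(w/50)
r=least_squares(res,[660,-45,.14],loss='soft_l1',f_scale=3)
print(m.sum(),r.x,np.degrees(r.x[2]),'rms',np.sqrt((res(r.x)**2).mean()))
cor=[(148,78),(384,48),(424,327)]
print(onplane(d,[(270+(x+.5)/4.2-.5,125+(y+.5)/4.2-.5) for x,y in cor],0).round(1))
c,s=np.cos(r.x[2]),np.sin(r.x[2]); print([ (r.x[:2]+np.array([[c,-s],[s,c]])@k).round(1) for k in ((122,102),(122,-102),(-122,-102))])
print('bench z',np.median(z[150:180,320:350]))
E
sed -i "s/d\['camera_matrix'\],/np.asarray(d['camera_matrix'],float),/; s/np.array(uv,float)/np.ascontiguousarray(uv,dtype=float)/" h.py
python3 bay.py
```

```text
602 [ 6.73943665e+02 -2.98277579e+01  1.24278645e-01] 7.120641817237158 rms 2.020015323267443
[[ 780.7   84.8    0. ]
 [ 805.9 -115.7    0. ]
 [ 565.7 -144.9    0. ]]
[array([782.4,  86.5]), array([ 807.6, -115.9]), array([ 565.5, -146.2])]
bench z -0.10510108977018254
```

{"api": "carry_out", "payload": {
  "targets": [0,0,0,0,0,0.17,-1,0,0,0,0,0,0.35,-1,0,0,0,0,0,0.52,-1,0,0,0,0,0,0.7,-1,0,0,0,0,0,0.87,-1,0,0,0,0,0,1.043,-1,0,0,0,0,0,1.043,-1]
}}

```text
time: 0.98
tcp_pos: [229.2, 472.2, 404.4]
ee_rot: [-3.141, 0.001, 1.648]
contact_force: [0.5, 0.1, -0.0]
finger_gap: 85.3
grip_force: 0.0
```

{"api": "carry_out", "payload": {
  "targets": [-0.0167,0.0072,0,0,0,0,-1,-0.05,0.0216,0,0,0,0,-1,-0.096,0.0415,0,0,0,0,-1,-0.146,0.063,0,0,0,0,-1,-0.196,0.085,0,0,0,0,-1,-0.246,0.1065,0,0,0,0,-1,-0.296,0.128,0,0,0,0,-1,-0.342,0.148,0,0,0,0,-1,-0.383,0.166,0,0,0,0,-1,-0.407,0.176,0,0,0,0,-1,-0.4168,0.1804,0,0,0,0,-1,-0.4168,0.1804,0,0,0,0,-1]
}}

```text
time: 2.48
tcp_pos: [440.5, 70.0, 404.6]
ee_rot: [-3.141, -0.0, 1.647]
contact_force: [1.2, 0.7, -0.1]
finger_gap: 85.4
grip_force: 0.0
```

{"api": "carry_out", "payload": {
  "targets": [0.0005,0.0005,0.015,0,0,0,-1,0.0005,0.0005,0.04,0,0,0,-1,0.0005,0.0005,0.065,0,0,0,-0.6,0.0005,0.0005,0.085,0,0,0,-0.2,0.0005,0.0005,0.095,0,0,0,0,0.0005,0.0005,0.095,0,0,0,0.3,0.0005,0.0005,0.095,0,0,0,0.4,0.0005,0.0005,0.095,0,0,0,0.5,0.0005,0.0005,0.095,0,0,0,0.6,0.0005,0.0005,0.095,0,0,0,1,0.0005,0.0005,0.095,0,0,0,1,0.0005,0.0005,0.095,0,0,0,1],
  "newtons": 25
}}

```text
time: 3.98
tcp_pos: [441.4, 70.9, 310.2]
ee_rot: [3.141, -0.0, 1.647]
contact_force: [0.2, -0.4, 6.2]
finger_gap: 17.3
grip_force: 25.1
```

```bash
python3 - <<'E'
from h import *
d=grab('side'); im=d['image'][165:265,240:380]; cv2.imwrite('pics/s1.png',cv2.resize(im,None,fx=5,fy=5,interpolation=cv2.INTER_CUBIC))
s=robot.sense(); print(s['tcp_pos'],s['contact_force'],s['wrist_torque'],s['finger_gap'],s['grip_force'])
E
```

```text
[441.4063671   70.92313668 310.19844727] [-9.96102277e-04  3.87503387e-01  5.11172009e+00] [0.04590685 0.04178155 0.04011075] 17.9234310704112 25.07720321416855
```

View pics/s1.png

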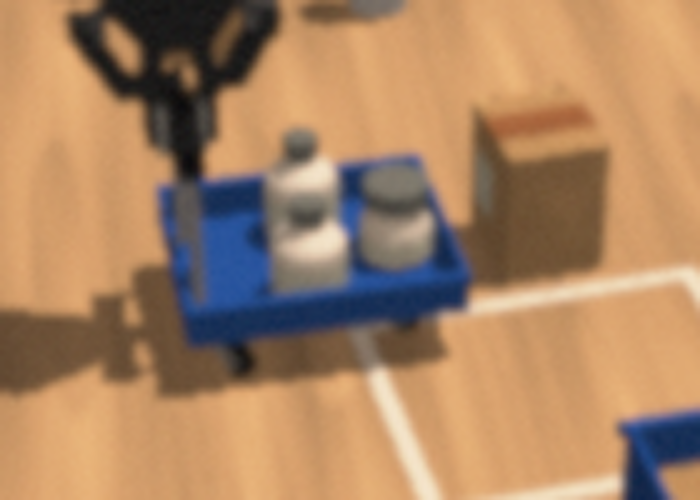

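{"api": "carry_out", "payload": {
  "targets": [-0.0033,-0.0022,0,0,0,-0.001,1,-0.0108,-0.0072,0,0,0,-0.004,1,-0.0225,-0.0149,0,0,0,-0.008,1,-0.0375,-0.0248,0,0,0,-0.013,1,-0.0541,-0.0359,0,0,0,-0.019,1,-0.0708,-0.0469,0,0,0,-0.025,1,-0.0874,-0.058,0,0,0,-0.031,1,-0.1025,-0.068,0,0,0,-0.037,1,-0.115,-0.0762,0,0,0,-0.041,1,-0.1241,-0.0823,0,0,0,-0.045,1,-0.13,-0.0862,0,0,0,-0.047,1,-0.1333,-0.0884,0,0,0,-0.048,1]
}}

```text
time: 5.52
tcp_pos: [362.8, -69.2, 310.1]
ee_rot: [3.141, -0.0, 1.694]
contact_force: [0.5, 1.4, 6.7]
finger_gap: 17.7
grip_force: 25.3
```

```bash
cat > look.py <<'E'
import sys
from h import *
n=sys.argv[1]
s=robot.sense(); print(s['time'],s['tcp_pos'].round(1),s['ee_rot'].round(4),s['contact_force'].round(1),s['finger_gap'])
d=grab('top','top%s.png'%n); P=cloud(d)
c=s['tcp_pos'][:2]; 
m=(P[...,2]>54)&(P[...,2]<70)&(np.hypot(P[...,0]-c[0]-78,P[...,1]-c[1]-10)<130)
hsv=cv2.cvtColor(d['image'],cv2.COLOR_BGR2HSV); m&=(hsv[...,0]>100)&(hsv[...,0]<130)&(hsv[...,1]>120)
m=cv2.morphologyEx(m.astype('u1'),cv2.MORPH_OPEN,np.ones((2,2)))>0
print('rim',m.sum(),cv2.minAreaRect(P[m][:,:2].astype(np.float32)))
g=(P[...,2]>90)&(P[...,2]<118)&(np.hypot(P[...,0]-c[0]-78,P[...,1]-c[1]-10)<90)
print('stock top px',g.sum())
e=grab('side'); uv,_=cv2.projectPoints(np.array([[c[0]+78,c[1]+10,60.]]),cv2.Rodrigues(np.asarray(e['R'],float))[0],np.asarray(e['t'],float),np.asarray(e['camera_matrix'],float),np.asarray(e['D'],float))
x,y=uv.ravel().astype(int); cr=e['image'][max(0,y-55):y+55,max(0,x-75):x+75]
cv2.imwrite('pics/s%s.png'%n,cv2.resize(cr,None,fx=5,fy=5,interpolation=cv2.INTER_CUBIC))
E
python3 look.py 2
```

```text
5.525 [362.8 -69.2 310.1] [ 3.1409 -0.      1.6943] [0.5 1.4 6.7] 17.739966844990352
rim 86 ((442.1133117675781, -66.35680389404297), (176.371826171875, 150.59686279296875), 7.386902332305908)
stock top px 144
```

View pics/s2.png

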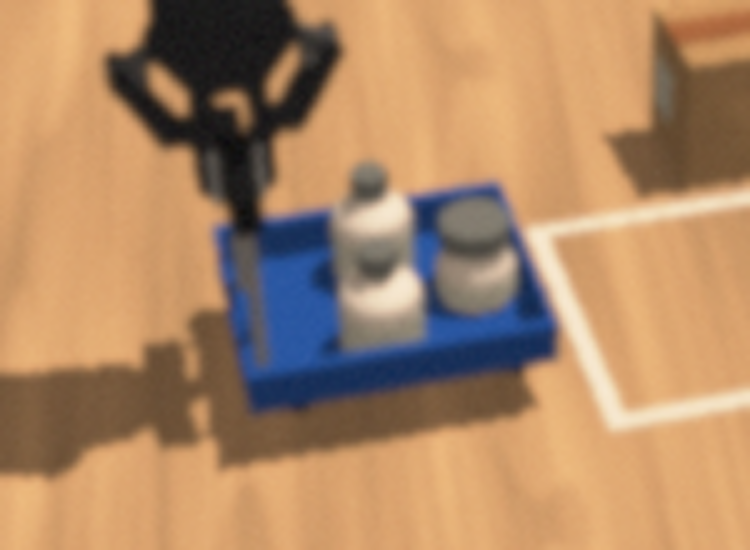

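```bash
sed "s/top0.png/top2.png/; s/(v<212)/(v<215)/; s/~((u<332)&(v>183))/(u>0)/" bay.py > bay2.py; python3 bay2.py
```

```text
740 [ 6.73878022e+02 -2.97971306e+01  1.24419946e-01] 7.128737774350627 rms 2.02126992982528
[[ 780.7   84.8    0. ]
 [ 805.9 -115.7    0. ]
 [ 565.7 -144.9    0. ]]
[array([782.3,  86.6]), array([ 807.6, -115.9]), array([ 565.5, -146.1])]
bench z 0.2156018487920463
```

{"api": "carry_out", "payload": {
  "targets": [0,0.004,0,0,0,0,1,0,0.014,0,0,0,0,1,0,0.029,0,0,0,0,1,0,0.048,0,0,0,0,1,0,0.069,0,0,0,0,1,0,0.09,0,0,0,0,1,0,0.111,0,0,0,0,1,0,0.13,0,0,0,0,1,0,0.146,0,0,0,0,1,0,0.158,0,0,0,0,1,0,0.166,0,0,0,0,1,0,0.17,0,0,0,0,1]
}}

```text
time: 7.12
tcp_pos: [532.2, -48.2, 310.2]
ee_rot: [3.141, 0.001, 1.694]
contact_force: [-1.3, -1.5, 8.5]
finger_gap: 17.7
grip_force: 25.4
```

```bash
python3 look.py 3; python3 -c "
import cv2
i=cv2.imread('pics/top3.png')[115:255,250:420];cv2.imwrite('pics/c3.png',cv2.resize(i,None,fx=4.2,fy=4.2,interpolation=cv2.INTER_CUBIC))"
```

```text
7.125 [532.2 -48.2 310.2] [3.1409e+00 1.0000e-03 1.6944e+00] [-1.3 -1.5  8.5] 17.72096530868131
rim 42 ((567.98193359375, 21.62532615661621), (231.84454345703125, 5.402514457702637), 7.149282932281494)
stock top px 2
```

View pics/c3.png

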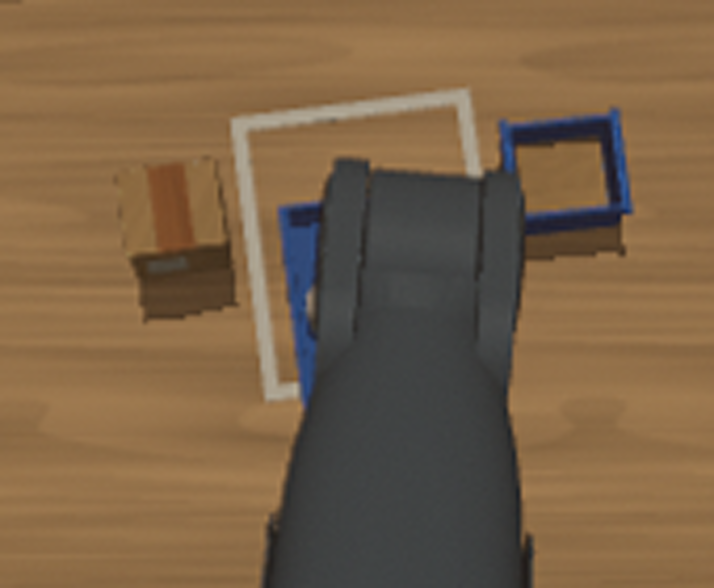

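View pics/s3.png

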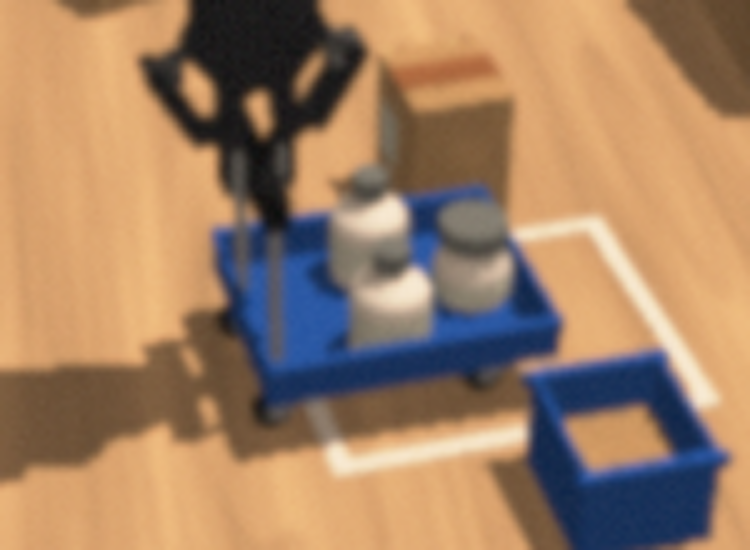

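```bash
python3 - <<'E'
from h import *
d=dict(np.load('/tmp/top.npz')); print('top FL',onplane(d,[(316.3,163.9)],64).round(1))
e=dict(np.load('/tmp/side.npz'))
uv,_=cv2.projectPoints(np.array([[532.2+78,-48.2+10,60.]]),cv2.Rodrigues(e['R'].astype(float))[0],e['t'].astype(float),e['camera_matrix'].astype(float),e['D'].astype(float))
x,y=uv.ravel().astype(int); x0,y0=x-75,y-55
f=lambda L:[(x0+(a+.5)/5-.5,y0+(b+.5)/5-.5) for a,b in L]
p=onplane(e,f([(557,320),(268,372),(488,187),(217,233)]),64)
print('FR RR FL RL',p.round(1).tolist(),'mean',p.mean(0).round(1))
print('tape outer: FR,BR,FL',onplane(e,f([(718,402),(340,475),(600,216)]),0).round(1).tolist())
o=np.array([609.6,-38.6]);c,s=np.cos(.1235),np.sin(.1235);R=np.array([[c,-s],[s,c]])
print('pred',[(o+R@k).round(1).tolist() for k in((90,-70),(-90,-70),(90,70),(-90,70))])
E
```

```text
top FL [[689.  42.  64.]]
FR RR FL RL [[705.3, -97.7, 64.0], [530.0, -121.4, 64.0], [693.9, 44.5, 64.0], [515.9, 18.6, 64.0]] mean [611.3 -39.   64. ]
tape outer: FR,BR,FL [[806.8, -111.3, -0.0], [568.9, -143.3, -0.0], [784.7, 90.5, 0.0]]
pred [[707.5, -97.0], [528.9, -119.2], [690.3, 42.0], [511.7, 19.8]]
```

{"api": "carry_out", "payload": {
  "targets": [0.0001,0.004,0,0,0,0,1,0.0006,0.012,0,0,0,0,1,0.001,0.022,0,0,0,0,1,0.0014,0.032,0,0,0,0,1,0.0015,0.042,0,0,0,0,1,0.0015,0.051,0,0,0,0,1,0.0015,0.058,0,0,0,0,1,0.0015,0.062,0,0,0,0,1,0.0015,0.064,0,0,0,0,1,0.0015,0.065,0,0,0,0,1,0.0015,0.065,0,0,0,0,1,0.0015,0.065,0,0,0,0,1]
}}

```text
time: 8.72
tcp_pos: [596.1, -38.7, 310.3]
ee_rot: [3.141, 0.001, 1.694]
contact_force: [0.2, -0.8, 6.9]
finger_gap: 17.5
grip_force: 25.2
```

```bash
python3 look.py 4
```

```text
8.725 [596.1 -38.7 310.3] [3.1407e+00 7.0000e-04 1.6945e+00] [ 0.2 -0.8  6.9] 17.54020569325055
rim 58 ((624.025146484375, -67.95708465576172), (190.4945831298828, 213.083740234375), 12.079329490661621)
stock top px 0
```

View pics/s4.png

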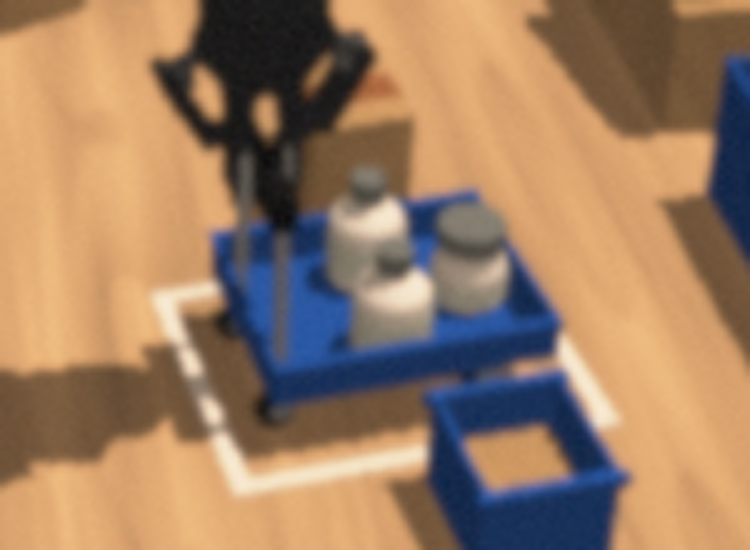

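{"api": "carry_out", "payload": {
  "targets": [0,0,0,0,0,0,0.4,0,0,0,0,0,0,0,0,0,0,0,0,0,-0.4,0,0,0,0,0,0,-0.4,0,0,0,0,0,0,-0.4,0,0,-0.005,0,0,0,-0.4,0,0,-0.02,0,0,0,-0.4,0,0,-0.045,0,0,0,-0.4,0,0,-0.075,0,0,0,-0.4,0,0,-0.105,0,0,0,-0.4,0,0,-0.125,0,0,0,-0.4,0,0,-0.13,0,0,0,-0.4]
}}

```text
time: 10.32
tcp_pos: [596.2, -38.1, 442.0]
ee_rot: [3.138, 0.001, 1.695]
contact_force: [0.5, 0.2, -0.6]
finger_gap: 59.9
grip_force: 0.0
```

{"api": "carry_out", "payload": {
  "targets": [0,-0.01,0,0,0,0,-0.4,0,-0.03,0,0,0,0,-0.4,0,-0.06,0,0,0,0,-0.4,0,-0.095,0,0,0,0,-0.4,0,-0.13,0,0,0,0,-0.4,0,-0.165,0,0,0,0,-0.4,0,-0.2,0,0,0,0,-0.4,0,-0.23,0,0,0,0,-0.4,0,-0.25,0,0,0,0,-0.4,0,-0.26,0,0,0,0,-0.4]
}}

```text
time: 11.58
tcp_pos: [337.1, -70.3, 439.5]
ee_rot: [-3.142, 0.0, 1.694]
contact_force: [0.3, -0.2, -0.9]
finger_gap: 59.5
grip_force: 0.0
```

```bash
sed -i "s/c=s\['tcp_pos'\]\[:2\]; /c=np.array([596.1,-38.7])/" look.py; python3 look.py 5; python3 - <<'E'
import cv2,numpy as np
i=cv2.imread('pics/top5.png')[115:255,250:420];a=cv2.resize(i,(400,330),interpolation=cv2.INTER_CUBIC)
b=cv2.resize(cv2.imread('pics/s5.png'),(400,330)); cv2.imwrite('pics/f5.png',np.hstack([a,b]))
E
```

```text
11.575 [337.1 -70.3 439.5] [-3.1415e+00  1.0000e-04  1.6944e+00] [ 0.3 -0.2 -0.9] 59.503269313879045
rim 193 ((680.0966796875, -60.02967834472656), (185.87237548828125, 197.4396514892578), 6.946387767791748)
stock top px 242
```

View pics/f5.png

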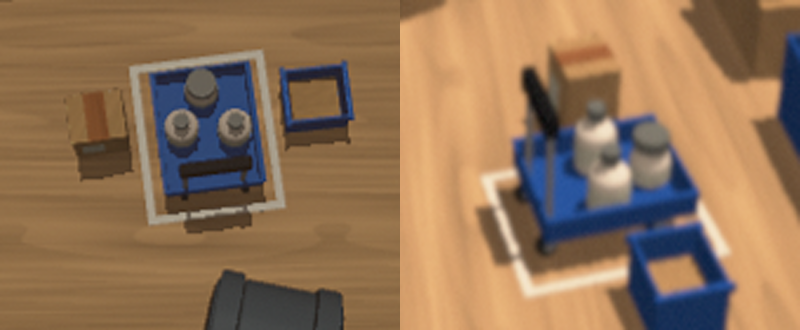

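```bash
python3 - <<'E'
from h import *
d=dict(np.load('/tmp/top.npz'));P=cloud(d)
x,y,z=P[...,0],P[...,1],P[...,2]
hsv=cv2.cvtColor(d['image'],cv2.COLOR_BGR2HSV)
m=(z>30)&(z<72)&(np.hypot(x-674,y+30)<125)&(y>-130)&(hsv[...,0]>100)&(hsv[...,0]<130)&(hsv[...,1]>120)
print(m.sum(),cv2.minAreaRect(P[m][:,:2].astype(np.float32)))
g=(z>150)&(z<175)&(np.hypot(x-596,y+38)<70); print(cv2.minAreaRect(P[g][:,:2].astype(np.float32)))
print(robot.finish_job() if abs(cv2.minAreaRect(P[g][:,:2].astype(np.float32))[0][0]-596.5)<4 else 'check')
E
```

```text
1044 ((673.19970703125, -30.45099639892578), (179.43919372558594, 143.6011505126953), 7.073025703430176)
((596.9974365234375, -38.72535705566406), (19.807512283325195, 96.57536315917969), 6.922430515289307)
the job is handed in; nothing more can be done
None
```

The caddy is parked and released in the bay, with its centre within about 1 mm and 0.1° of the bay's in the top camera; bottles and jar are standing and the job is handed in. The castors got 170 mm of straight run before a final 65 mm with a 1.5 mm sideways nudge; the rear wheels looked trailing, but I couldn't clearly see all four.

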